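Seat the board carrier and throw the test jig's two-stage lever

TASK

One of the two board-test jigs on the bench holds a grey carrier with a circuit board. With the fingertips, without gripping or lifting anything, first push that carrier along its channel until it is fully home against the back stop, then push the same jig's lever over, past its first detent, all the way to its second stop, and leave both there. Leave the empty jig's lever and everything else on the bench where they are.

Things in the scene. Friction and masses are not known exactly. Their poses are not given: they have to be found in the camera images.
- jig: the test jig that holds the carrier: aluminium plate 200 (x) x 165 (y) x 18 mm, fixed; origin at the centre of its underside, x from its front edge (nearer the robot) to its back edge, within 15 degrees of straight ahead. Along y = +30 mm runs a channel 64 mm wide between rails 5 mm thick, tops 26 mm above the table. Along y = -55 mm a grey box, 90 x 34 mm, top 44 mm, carries the lever.
- stop (a point): middle of the back stop's near face, at the channel's end: x = +72.5, y = +30, z = 35 mm in the jig's frame; the face is 64 mm wide, its top 52 mm above the table
- head_mid (a point): middle of the black contact head that spans the channel between two posts 88 mm high (x = +45 mm in the jig's frame); this point starts 80 mm above the table and comes down 10 mm as the lever goes over. The head is 22 mm deep and never presses on the carrier.
- carrier: grey plastic block 85 (x) x 60 (y) x 34 mm, 0.15 to 0.3 kg, green circuit board on top, loose in the jig's channel on the plate (top 52 mm above the table, components 57 mm); origin at the centre of its underside, x along the channel. Starts 30 to 55 mm short of the stop; when home its origin is at x = +30, y = +30, z = 18 mm in the jig's frame. Slides under 1 to 4 N.
- lever (a joint): the loaded jig's lever, a 9 mm steel rod turning about the jig's y. Rad: 0 = open, leaning 20 degrees towards the jig's -x; 0.35 = first detent, upright; 0.70 = second stop (hard), leaning 20 degrees towards +x. Sprung notches hold it at all three; between them it snaps to the nearer. About 6 to 11 N at the knob takes it out of a notch..
- knob (a point): centre of that lever's black knob, a cylinder 20 mm across and 28 mm long, lying along the jig's y, 56 mm from the pivot at (0, -55, 30) mm in the jig's frame; so 83 mm above the table at either end, 86 mm upright, and x = -19 to +19 mm in the jig's frame
- spare_jig: the other jig, identical but with an empty channel; to be left alone. Either jig may be the left one.
- spare_lever (a joint): the lever of the empty jig, same values; it starts at 0 and is to stay there
- tip_cup: brass soldering-tip cleaner, a round pot 40 mm across, 45 mm tall, standing between the two jigs; origin at the centre of its underside. A bystander.
- screwdriver: black-handled screwdriver, 170 mm long, lying on the table between the fronts of the two jigs; origin on the table under its middle, x along it. A bystander.
- spool: grey flanged spool, 54 mm across, 40 mm tall, standing beyond the jigs; origin at the centre of its underside. A bystander.
- flux_bottle: white bottle with black cap, 40 mm across, 100 mm tall, at the left; origin at the centre of its underside. A bystander.
- meter: black hand multimeter lying face up, 160 x 80 x 32 mm, at the right; origin at the centre of its underside. A bystander.
- parts_tray: clear compartment tray, 90 x 200 x 40 mm, beyond the jigs; origin at the centre of its underside. A bystander.
- heatsink: dark finned heatsink, 90 x 120 x 38 mm, beyond the jigs; origin at the centre of its underside. A bystander.
Not all that is in view belongs to the job. What is shaped like the carrier but purple is not meant.

How it is judged:
On the way, in this order (a step that is already met when the one before it is completed fails the run):
1. the carrier is fully home against the back stop, the lever still open (x of carrier in the frame of jig between 0.0265 and 0.034 m and y of carrier in the frame of jig between 0.026 and 0.034 m and z of carrier in the frame of jig below 0.021 m and angle between carrier's own z axis and vertical below 0.06 rad and value of joint lever below 0.2 rad), for 0.2 s.
2. the lever is at its second stop, the carrier still home (x of carrier in the frame of jig between 0.0265 and 0.034 m and y of carrier in the frame of jig between 0.026 and 0.034 m and z of carrier in the frame of jig below 0.021 m and angle between carrier's own z axis and vertical below 0.06 rad and value of joint lever above 0.63 rad), for 0.2 s.
At the end, for the whole second after the job is handed in: The carrier lies flat in the loaded jig's channel within 3.5 mm of fully home against the back stop; that jig's lever rests at its second stop (above 0.63 of 0.70 rad); the empty jig's lever is still open (below 0.12 rad) (all of step 2 and value of joint spare_lever below 0.12 rad and linear speed of carrier below 0.02 m/s); the robot touches nothing.
It fails at once if the carrier is lifted (more than 8 mm) or tipped (more than 0.25 rad) (z of carrier in the frame of jig above 0.026 m or angle between carrier's own z axis and vertical above 0.25 rad).
It fails at once if the lever is thrown while the carrier is not home (value of joint lever above 0.2 rad and x of carrier in the frame of jig below 0.024 m).
It fails at once if the empty jig's lever is moved (more than 0.2 rad) (value of joint spare_lever above 0.2 rad).
It fails at once if a bystander is moved by more than 30 mm (distance of any of tip_cup, screwdriver, spool, flux_bottle, meter, parts_tray, heatsink from where it was at the start of the episode above 0.03 m).
It also fails if it takes over 48 s, if anything falls off the work surface, if the arm or the gripper's body presses on something with over 40 N, if the wrist force passes 120 N, or if a joint passes its speed limit or range.

ROBOT

A 6-joint arm with a two-finger parallel gripper is mounted at the origin on the work surface. World frame = base frame: x ahead of the robot, y to its left, z up, the work surface at z = 0. Lengths are in m, angles in rad, forces in N, time in s.
With the tool pointing down it reaches from about 0.3 to 0.875 m from the base axis. Payload 6.4 kg.
Tool frame: the origin (TCP) lies between the finger pads; the fingertips stand ctrl.tip_extent ahead of it and the grasp point (between the pads) is the TCP (ctrl.tip_extent is the distance from the TCP to the fingertips, in m); z points along the fingers, y is the line along which they close (so a half turn about z gives the same grasp; the last joint's range is limited). The gripper opens to 85 mm and grips with 20 to 120 N. Pads are 22 mm wide; open, the fingers measure 114 mm over their backs; the gripper's body (76 mm by 85 mm) begins 54 mm behind the grasp point. The pads swing forward as they close: fully open they stand 13 mm farther back than shut.
Start: joints at [1.112, 0.181, 1.607, -0, 1.354, -0.206], TCP at [0.144, 0.557, 0.25] pointing down, gripper open.
Joint ranges: [-2.99, 2.99], [-0.89, 2.07], [0.3, 2.58], [-1.14, 4.28], [0, 2.63], [-3.12, 3.12]. Speed limits (rad/s): [2.57, 2.57, 3.01, 3.14, 3.14, 3.14].

INTERFACE

Orientations are given as a unit quaternion [w, x, y, z].
In Python, from bench import ctrl gives the robot as it stands.
- The arm moves only by the tool send_rows, never from a script. Its arguments are lists of equal length, an entry for each row: "dr": the turn, a rotation vector about the tool's x, y, z in units of 6 degrees (1.0 is 6 degrees), a list of three; "xyz": the shift along the tool's x, y, z in cm, a list of three; "jaw": the opening in per cent of the stroke, from 0 (shut) to 100 (fully open). In form: {"dr": [[wx, wy, wz], ...], "xyz": [[dx, dy, dz], ...], "jaw": [jaw, ...]}. A call has exactly 8 rows; each row is the pose to reach, as a shift and turn from the pose commanded when the call began, along the tool's axes at that moment; what a row does not reach only later rows make up. A row lasts 1/8 s, in which the tool goes at most 62.5 mm and 10.7 degrees, less where a joint would pass 70% of its speed; a pose out of reach is approached as far as the arm can. A call with a gripper value outside its range is refused whole. The fingers move at their own pace and stop on an object; the grip force is fixed at half the most. Time passes only in rows, so rows that repeat a pose let the fingers close, or fill a call up. It gives the time, the measured TCP pose, the force, the opening and the grip force at its end, in the units of the state.
- ctrl.get_obs(): the state, without advancing time (a new reading comes with each control period).
- ctrl.camera(name): name is "scene" or "top" or "wrist"; returns the picture (420x560x3 uint8, red, green, blue); there is no depth.
- ctrl.calibration(name): a dict with "camera_matrix" (3x3 intrinsics, pixels), "world_from_camera" (4x4, takes a point from camera to world coordinates). Camera axes: x right, y up, looking along -z (the intrinsics and any distortion apply to the point x, -y, -z); pixel columns grow to the right and rows downward; lengths in m; the calibration is good to about 2 mm. The wrist camera is an equidistant fisheye: a pixel r from the principal point sees the ray r / f radians off the axis. A picture is of the moment at which its call begins: read the wrist's pose just before it. calibration takes no time and is no camera call; for the wrist camera it gives the pose at the moment of the call.
- ctrl.hand_in(): hands the job in; it is judged then, once.
The state is a dict: "time_s": time; "q": joint angles; "dq": joint speeds; "joint_efforts": joint torques, N m; "eef_pos": TCP position; "eef_rot": TCP orientation; "wrist_force": force on the tool from outside, world axes, zero at the start; "torque": the same for the moment, N m; "opening": opening from 0.0 (shut) to 1.0 (fully open); "grasp_force": force on a finger pad.
Only numpy, scipy, OpenCV 4.12 (cv2) and the standard library are available. Lean on these libraries where they do the work, as an engineer would, in place of code of your own. Each camera call takes 0.05 s, during which the arm holds its last target. There are 200 camera calls.

## Working session

There is one attempt and no reset: what is moved stays moved. The work goes in short steps, Python scripts to look and compute and a tool call to move; the robot and the scene stay as the last step left them, time stands still between calls to the robot, and variables do not carry over. Pictures are saved under pics/ and viewed, at most 10 in all, crops included, and the job is handed in when it is done.

Besides the shell and the picture viewer there is one more tool, called after "Emit:" as name(argument=value, ...) on one line, values as JSON. send_rows: Moves the arm, as the interface text tells. Its arguments: {"type":"object","properties":{"dr":{"type":"array","items":{"type":"array","items":{"type":"number"}}},"xyz":{"type":"array","items":{"type":"array","items":{"type":"number"}}},"jaw":{"type":"array","items":{"type":"number"}}},"required":["dr","xyz","jaw"]}

```bash
mkdir -p pics; ls; python3 - <<'E'
from bench import ctrl
import cv2,numpy as np
o=ctrl.get_obs();print(o['time_s'],o['eef_pos'],o['eef_rot'],o['opening'],ctrl.tip_extent)
for n in ("scene","top"):
    cv2.imwrite(f"pics/{n}0.png",ctrl.camera(n)[:,:,::-1])
    c=ctrl.calibration(n);print(n,{k:np.round(v,4).tolist() if not isinstance(v,str) else v for k,v in c.items()})
E
```

```text
pics
0.0 [0.1435662  0.55626438 0.24940202] [-2.72813747e-04  1.26042722e-01  9.92024446e-01 -8.09957124e-04] 1.003727469044224 0.019
scene {'camera_matrix': [[390.2304, 0.0, 272.2282], [0.0, 390.2304, 206.0085], [0.0, 0.0, 1.0]], 'world_from_camera': [[-0.0438, -0.7813, 0.6226, 1.1113], [0.999, -0.0328, 0.0291, 0.0229], [-0.0023, 0.6233, 0.782, 0.7839], [0.0, 0.0, 0.0, 1.0]]}
top {'camera_matrix': [[486.8803, 0.0, 284.0417], [0.0, 486.8803, 217.1282], [0.0, 0.0, 1.0]], 'world_from_camera': [[0.0208, 0.9846, -0.1736, 0.3014], [-0.9998, 0.0213, 0.0009, -0.0069], [0.0046, 0.1735, 0.9848, 1.5146], [0.0, 0.0, 0.0, 1.0]]}
```

View pics/scene0.png

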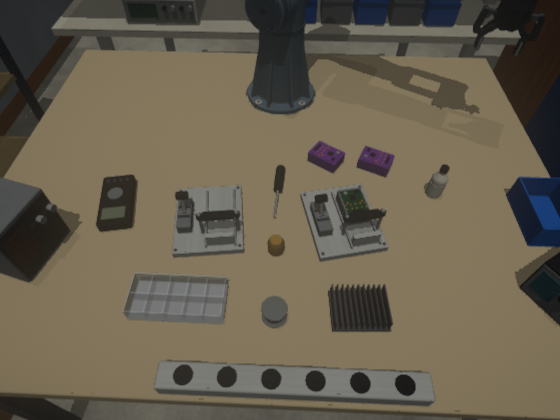

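View pics/top0.png

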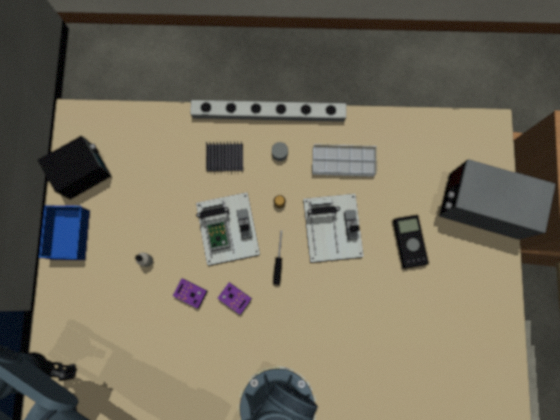

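The loaded jig is the one at the robot's left: top view about (229,229), scene view about (343,220), with the green board at top (218,236). The other jig, at top (333,228), has an empty channel. The purple blocks at top (190,294) and (235,298) are decoys. I'll enlarge the loaded jig to confirm.

```bash
python3 - <<'E'
import cv2,numpy as np
a=cv2.imread("pics/top0.png")[185:275,185:275]; b=cv2.imread("pics/scene0.png")[170:270,290:400]
a=cv2.resize(a,(396,396),interpolation=cv2.INTER_CUBIC)
b=cv2.resize(b,(396,360),interpolation=cv2.INTER_CUBIC); b=cv2.copyMakeBorder(b,0,36,0,0,0)
cv2.imwrite("pics/crop1.png",np.hstack([a,b]))
E
cat > h.py <<'E'
import numpy as np,cv2
from bench import ctrl
def ray(name,u,v,cal=None):
    c=cal or ctrl.calibration(name);K=np.array(c["camera_matrix"]);T=np.array(c["world_from_camera"])
    x,y=(u-K[0,2])/K[0,0],(v-K[1,2])/K[1,1]
    if name=="wrist":
        t=np.hypot(x,y);s=np.sin(t)/t if t>1e-9 else 1;d=np.array([x*s,-y*s,-np.cos(t)])
    else: d=np.array([x,-y,-1.])
    return T[:3,3],T[:3,:3]@(d/np.linalg.norm(d))
def plane(name,u,v,z,cal=None):
    o,d=ray(name,u,v,cal);return o+d*(z-o[2])/d[2]
def tri(*rays):
    A=sum(np.eye(3)-np.outer(d,d) for o,d in rays);b=sum((np.eye(3)-np.outer(d,d))@o for o,d in rays)
    return np.linalg.solve(A,b)
def proj(name,p,cal=None):
    c=cal or ctrl.calibration(name);K=np.array(c["camera_matrix"]);T=np.array(c["world_from_camera"])
    q=T[:3,:3].T@(np.array(p)-T[:3,3]);q=np.array([q[0],-q[1],-q[2]])
    if name=="wrist":
        r=np.hypot(q[0],q[1]);t=np.arctan2(r,q[2]);x=q[:2]/max(r,1e-9)*t
    else: x=q[:2]/q[2]
    return K[[0,1],[0,1]]*x+K[:2,2]
E
```

```text
(no output)
```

View pics/crop1.png

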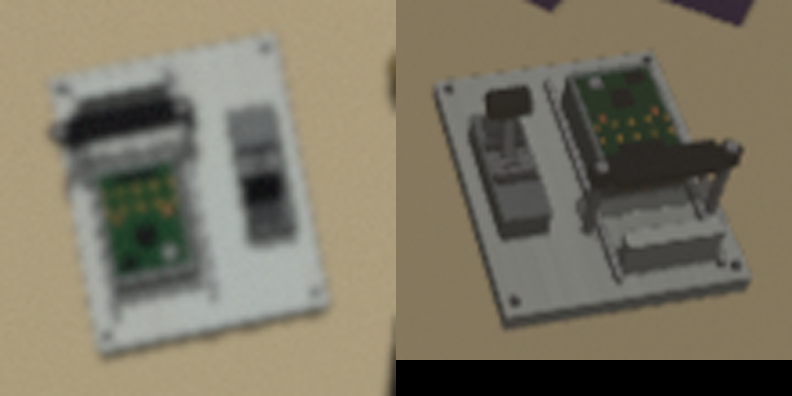

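Confirmed: the crop shows the green board on the grey carrier in the left jig's channel. The carrier is short of the stop, and the black knob leans towards the robot (crop (262,188) top, (508,102) scene). Next I'll fit the jig pose from its corners in both views.

```bash
python3 - <<'E'
from h import *
from scipy.optimize import least_squares
R=lambda a:np.array([[np.cos(a),-np.sin(a),0],[np.sin(a),np.cos(a),0],[0,0,1]])
t=lambda u,v:(185+(u+.5)/4.4-.5,185+(v+.5)/4.4-.5)
s=lambda u,v:(290+(u-396+.5)/3.6-.5,170+(v+.5)/3.6-.5)
L=[(100,82.5),(100,-82.5),(-100,-82.5),(-100,82.5)]
T=[t(52,80),t(268,38),t(328,310),t(102,354)];S=[s(748,282),s(503,322),s(434,87),s(652,52)]
ct,cs=ctrl.calibration("top"),ctrl.calibration("scene")
P=lambda p,l:np.array([p[0],p[1],0])+R(p[2])@(np.array(l)/1000)
def f(p,w=(1,1)):
    return np.concatenate([w[0]*(proj("top",P(p,(*l,18)),ct)-m) for l,m in zip(L,T)]+[w[1]*(proj("scene",P(p,(*l,18)),cs)-m) for l,m in zip(L,S)])
for w in((1,1),(1,0),(0,1)):
    r=least_squares(f,[.6,.1,.2],args=(w,));print(r.x,np.abs(r.fun).max())
p=least_squares(f,[.6,.1,.2]).x
kn=tri(ray("top",*t(262,186)),ray("scene",*s(508,102)));print("knob",kn,(R(p[2]).T@(kn-[p[0],p[1],0]))*1e3)
a=[plane("top",*t(*m),.052) for m in((113,277),(190,262))];b=[plane("scene",*s(*m),.052) for m in((563,78),(652,62))]
for q in a+b: print("carrier near top corner local",(R(p[2]).T@(q-[p[0],p[1],0])*1e3).round(1))
o=ctrl.get_obs();print(o['time_s'],o['eef_pos'])
q=P(p,(-100,30,0));print("pt",q, "carrier-ch dir deg",np.degrees(p[2]))
E
```

```text
[0.53022973 0.16639214 0.22517908] 2.2016315651885634
[0.52498783 0.16750608 0.22872967] 1.5330149989941617
[0.53514419 0.16519525 0.22342708] 0.956648621101408
knob [0.52215392 0.10966133 0.08009248] [-20.53884275 -53.49541415  80.09247568]
carrier near top corner local [-57.  60.  52.]
carrier near top corner local [-57.5   6.5  52. ]
carrier near top corner local [-56.7  -2.7  52. ]
carrier near top corner local [-59.5  62.   52. ]
0.1 [0.1435882  0.55630259 0.24948493]
pt [0.42605589 0.17330667 0.        ] carrier-ch dir deg 12.901811108017002
```

```bash
cat >> h.py <<'E'
from scipy.spatial.transform import Rotation as Ro
J=np.array([.530,.1664,.2252])
def W(x,y,z):
    c,s=np.cos(J[2]),np.sin(J[2]);return np.array([J[0]+(c*x-s*y)/1e3,J[1]+(s*x+c*y)/1e3,z/1e3])
def loc(p):
    c,s=np.cos(J[2]),np.sin(J[2]);d=np.array(p)[:2]-J[:2];return np.round([1e3*(c*d[0]+s*d[1]),1e3*(-s*d[0]+c*d[1]),1e3*p[2]],1)
def to(*l):
    "move to jig-local mm, tool down, tool -x along jig x"
    o=ctrl.get_obs();q=o['eef_rot'];r=Ro.from_quat([q[1],q[2],q[3],q[0]])
    G=Ro.from_matrix(np.column_stack([[-np.cos(J[2]),-np.sin(J[2]),0],[-np.sin(J[2]),np.cos(J[2]),0],[0,0,-1]]))
    print("t",o['time_s'],"local",loc(o['eef_pos']),"F",np.round(o['wrist_force'],1),"xyz cm",np.round(r.inv().apply(W(*l)-o['eef_pos'])*100,2),"dr",np.round(np.degrees((r.inv()*G).as_rotvec())/6,2),"world",W(*l).round(3))
E
python3 -c "
from h import *
to(-98,30,250)
for m in((190,294),(235,298),(143,260)): print(plane('top',*m,.03))"
```

```text
t 0.1 local [-289.6  466.3  249.5] F [-0.6 -0.7  0.6] xyz cm [-3.708e+01 -2.993e+01 -2.000e-02] dr [-0.01 -0.01 -4.56] world [0.428 0.174 0.25 ]
[0.32208975 0.26989799 0.03      ]
[0.31304278 0.1340882  0.03      ]
[0.4212872  0.41840986 0.03      ]
```

Emit:
send_rows(dr=[[0,0,-0.6],[0,0,-1.2],[0,0,-1.8],[0,0,-2.4],[0,0,-3],[0,0,-3.6],[0,0,-4.2],[0,0,-4.56]], xyz=[[-4.6,-3.7,0],[-9.2,-7.5,0],[-13.8,-11.2,0],[-18.5,-15,0],[-23.1,-18.7,0],[-27.7,-22.4,0],[-32.4,-26.2,0],[-37.1,-29.9,0]], jaw=[0,0,0,0,0,0,0,0])

```text
time_s: 1.1
eef_pos: [0.4289, 0.1727, 0.2502]
eef_rot: [0.0, -0.113, 0.994, 0.0]
wrist_force: [0.2, 0.1, -0.2]
opening: 0.0
grasp_force: 0.0
```

```bash
python3 -c "
from h import *
to(-98,30,120)"
```

```text
t 1.1 local [-97.1  28.7 250.2] F [ 0.2  0.1 -0.2] xyz cm [ 0.09  0.13 13.02] dr [0.   0.   0.01] world [0.428 0.174 0.12 ]
```

```bash
python3 - <<'E'
from h import *
import json
c=ctrl.calibration("wrist");cv2.imwrite("pics/w1.png",ctrl.camera("wrist")[:,:,::-1])
json.dump({k:np.array(v).tolist() for k,v in c.items() if k in("camera_matrix","world_from_camera")},open("w1.json","w"))
print([proj("wrist",W(*l),c).round().tolist() for l in((-57,30,52),(-100,82,18),(-100,-82,18),(-19,-55,83))])
E
```

```text
[[285.0, 223.0], [331.0, 176.0], [188.0, 177.0], [203.0, 267.0]]
```

View pics/w1.png

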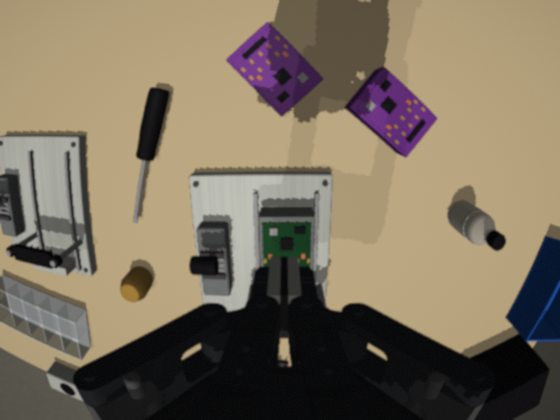

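The wrist view shows the plate's front corners at (190,171) and (331,171), about 5 px (5 mm) nearer than fitted. The knob is at (205,265) and the carrier's near top edge at about (286,217). I'll shift the fit 5 mm towards the robot and go down in front of the carrier.

```bash
sed -i 's/^J=.*/J=np.array([.5255,.1655,.2252])/' h.py; python3 -c "
from h import *
to(-95,30,47)"
```

```text
t 1.15 local [-89.7  22.4 250.4] F [ 4.3 -5.5  2.1] xyz cm [ 0.57  0.84 20.34] dr [-0.04  0.02 -0.02] world [0.426 0.174 0.047]
```

Emit:
send_rows(dr=[[0,0,0],[0,0,0],[0,0,0],[0,0,0],[0,0,0],[0,0,0],[0,0,0],[0,0,0]], xyz=[[0.2,0,0],[0.2,0,3],[0.2,0,7],[0.2,0,11],[0.2,0,15],[0.2,0,18],[0.2,0,20],[0.2,0,20.3]], jaw=[0,0,0,0,0,0,0,0])

```text
time_s: 2.15
eef_pos: [0.424, 0.175, 0.0459]
eef_rot: [-0.002, -0.113, 0.994, 0.0]
wrist_force: [0.1, 0.4, -0.1]
opening: -0.0
grasp_force: 0.0
```

```bash
python3 -c "
from h import *
to(-23.5,30,47)"
```

```text
t 2.15 local [-96.9  31.9  45.9] F [ 0.1  0.4 -0.1] xyz cm [-7.33 -0.2  -0.14] dr [ 0.01 -0.04  0.01] world [0.496 0.189 0.047]
```

Emit:
send_rows(dr=[[0,0,0],[0,0,0],[0,0,0],[0,0,0],[0,0,0],[0,0,0],[0,0,0],[0,0,0]], xyz=[[-0.8,-0.1,0],[-1.6,-0.1,0],[-2.4,-0.2,0],[-3.2,-0.2,0],[-4,-0.2,0],[-4.7,-0.2,0],[-5.3,-0.2,0],[-5.7,-0.2,0]], jaw=[0,0,0,0,0,0,0,0])

```text
time_s: 3.15
eef_pos: [0.4828, 0.1848, 0.0472]
eef_rot: [0.0, -0.112, 0.994, 0.0]
wrist_force: [-3.2, -0.6, 2.6]
opening: 0.0
grasp_force: 2.2
```

```bash
python3 -c "
from h import *
to(-23.5,30,47)"
```

```text
t 3.15 local [-37.3  28.4  47.2] F [-3.2 -0.6  2.6] xyz cm [-1.38  0.16  0.02] dr [-0.  0. -0.] world [0.496 0.189 0.047]
```

Emit:
send_rows(dr=[[0,0,0],[0,0,0],[0,0,0],[0,0,0],[0,0,0],[0,0,0],[0,0,0],[0,0,0]], xyz=[[-0.2,0,0],[-0.4,0,0],[-0.6,0,0],[-0.8,0,0],[-1,0,0],[-1.1,0,0],[-1.2,0,0],[-1.3,0,0]], jaw=[0,0,0,0,0,0,0,0])

```text
time_s: 4.15
eef_pos: [0.495, 0.1877, 0.0473]
eef_rot: [0.0, -0.112, 0.994, -0.0]
wrist_force: [-0.9, -0.3, -0.7]
opening: -0.001
grasp_force: 0.7
```

Emit:
send_rows(dr=[[0,0,0],[0,0,0],[0,0,0],[0,0,0],[0,0,0],[0,0,0],[0,0,0],[0,0,0]], xyz=[[-0.1,0,0],[-0.2,0,0],[-0.3,0,0],[-0.35,0,0],[-0.4,0,0],[-0.4,0,0],[-0.4,0,0],[-0.4,0,0]], jaw=[0,0,0,0,0,0,0,0])

```text
time_s: 5.15
eef_pos: [0.4989, 0.1885, 0.0473]
eef_rot: [0.0, -0.112, 0.994, -0.0]
wrist_force: [-0.6, 0.1, -0.6]
opening: -0.003
grasp_force: 0.5
```

```bash
python3 -c "
from h import *
to(-23.5,30,47)"
```

```text
t 5.15 local [-20.8  28.4  47.3] F [-0.6  0.1 -0.6] xyz cm [0.27 0.16 0.03] dr [-0.  0. -0.] world [0.496 0.189 0.047]
```

Emit:
send_rows(dr=[[0,0,0],[0,0,0],[0,0,0],[0,0,0],[0,0,0],[0,0,0],[0,0,0],[0,0,0]], xyz=[[-0.05,0,0],[-0.1,0,0],[-0.15,0,0],[-0.2,0,0],[-0.25,0,0],[-0.3,0,0],[-0.35,0,0],[-0.4,0,0]], jaw=[0,0,0,0,0,0,0,0])

```text
time_s: 6.15
eef_pos: [0.5, 0.1889, 0.047]
eef_rot: [-0.003, -0.112, 0.994, -0.0]
wrist_force: [-14.0, -5.5, 12.7]
opening: -0.001
grasp_force: 7.6
```

Emit:
send_rows(dr=[[0,0,0],[0,0,0],[0,0,0],[0,0,0],[0,0,0],[0,0,0],[0,0,0],[0,0,0]], xyz=[[0.5,0,0],[1.5,0,0],[3,0,0],[4.5,0,0],[4.8,0,-1.5],[4.8,0,-4],[4.8,0,-6.5],[4.8,0,-7.5]], jaw=[0,0,0,0,0,0,0,0])

```text
time_s: 7.15
eef_pos: [0.4576, 0.179, 0.1249]
eef_rot: [0.002, -0.112, 0.994, 0.0]
wrist_force: [-0.3, -0.2, 0.3]
opening: -0.004
grasp_force: 0.0
```

```bash
python3 - <<'E'
from h import *
to(-65,-55,120)
c=ctrl.calibration("wrist");a=ctrl.camera("wrist")[:,:,::-1][90:330,160:400]
b=ctrl.camera("top")[:,:,::-1][185:275,185:275]
cv2.imwrite("pics/w2.png",np.hstack([cv2.resize(x,(400,400),interpolation=cv2.INTER_CUBIC) for x in (a,b)]))
for l in((-12.5,30,52),(-100,82.5,18),(-100,-82.5,18),(-19,-55,83)):
    print(l,((proj("wrist",W(*l),c)-[160,90])*400/240).round().tolist(),((proj("top",W(*l))-185)*4.444).round().tolist())
E
```

```text
t 7.15 local [-63.2  28.3 124.9] F [-0.3 -0.2  0.3] xyz cm [ 0.18 -8.33  0.49] dr [-0.    0.04 -0.  ] world [0.474 0.097 0.12 ]
(-12.5, 30, 52) [211.0, 346.0] [145.0, 212.0]
(-100, 82.5, 18) [330.0, 129.0] [99.0, 358.0]
(-100, -82.5, 18) [-34.0, 133.0] [334.0, 309.0]
(-19, -55, 83) [-4.0, 369.0] [266.0, 190.0]
```

View pics/w2.png

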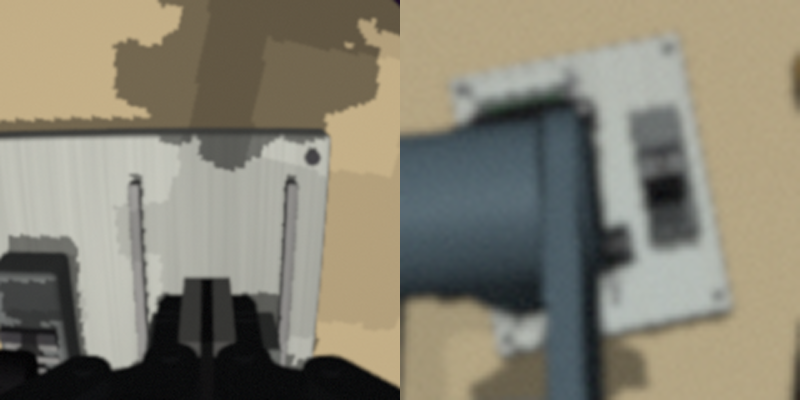

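The arm hides the carrier in the top view. The wrist view shows the plate corner at (330,133), within about 2 px of the fit. I'll move beside the lever and check the carrier from the scene camera.

Emit:
send_rows(dr=[[0,0,0],[0,0,0],[0,0,0],[0,0,0],[0,0,0],[0,0,0],[0,0,0],[0,0,0]], xyz=[[0.2,-1,0],[0.2,-3,0],[0.2,-5,0],[0.2,-7,0],[0.2,-8,0],[0.2,-8.3,0.5],[0.2,-8.3,2],[0.2,-8.3,3.5]], jaw=[0,0,0,0,0,0,0,0])

```text
time_s: 8.25
eef_pos: [0.4719, 0.0978, 0.0858]
eef_rot: [-0.0, -0.112, 0.994, 0.0]
wrist_force: [0.7, 0.2, -0.6]
opening: -0.001
grasp_force: 0.0
```

```bash
python3 - <<'E'
from h import *
to(11,-55,86)
a=ctrl.camera("scene")[:,:,::-1][170:270,290:390];b=ctrl.camera("top")[:,:,::-1][185:275,185:275]
cv2.imwrite("pics/s3.png",np.hstack([cv2.resize(x,(400,400),interpolation=cv2.INTER_CUBIC) for x in (a,b)]))
for l in((72.5,62,52),(72.5,62,18),(72.5,-2,18),(-19,-55,83),(-12.5,0,52),(-12.5,60,52)):
    print(l,((proj("scene",W(*l))-[290,170])*4).round().tolist(),((proj("top",W(*l))-185)*4.444).round().tolist())
E
```

```text
t 8.25 local [-67.4 -54.   85.8] F [ 0.7  0.2 -0.6] xyz cm [-7.84 -0.1  -0.02] dr [ 0.   -0.01  0.  ] world [0.549 0.114 0.086]
(72.5, 62, 52) [354.0, 231.0] [77.0, 102.0]
(72.5, 62, 18) [342.0, 265.0] [85.0, 111.0]
(72.5, -2, 18) [238.0, 281.0] [174.0, 93.0]
(-19, -55, 83) [121.0, 105.0] [266.0, 190.0]
(-12.5, 0, 52) [207.0, 133.0] [188.0, 204.0]
(-12.5, 60, 52) [302.0, 119.0] [102.0, 221.0]
```

View pics/s3.png

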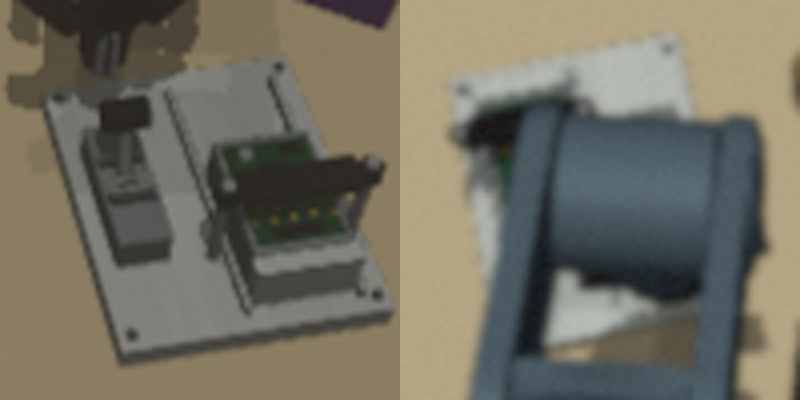

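The carrier's far edge now meets the stop with no gap (scene crop about (250,262) to (358,240)), so it is home. The lever is still open, with its knob at (125,113). Now I'll push the lever.

Emit:
send_rows(dr=[[0,0,0],[0,0,0],[0,0,0],[0,0,0],[0,0,0],[0,0,0],[0,0,0],[0,0,0]], xyz=[[-1,0,0],[-2,0,0],[-2.8,0,0],[-3.5,0,0],[-4.1,0,0],[-4.7,0,0],[-5.2,0,0],[-5.6,0,0]], jaw=[0,0,0,0,0,0,0,0])

```text
time_s: 9.35
eef_pos: [0.5264, 0.1098, 0.0872]
eef_rot: [-0.001, -0.112, 0.994, -0.0]
wrist_force: [-6.9, -2.3, 5.9]
opening: -0.002
grasp_force: 3.7
```

Emit:
send_rows(dr=[[0,0,0],[0,0,0],[0,0,0],[0,0,0],[0,0,0],[0,0,0],[0,0,0],[0,0,0]], xyz=[[-0.2,0,0],[-0.4,0,0],[-0.6,0,0],[-0.8,0,0],[-0.9,0,0],[-1,0,0],[-1.1,0,0],[-1.2,0,0]], jaw=[0,0,0,0,0,0,0,0])

```text
time_s: 10.35
eef_pos: [0.5389, 0.1125, 0.0873]
eef_rot: [0.0, -0.112, 0.994, 0.0]
wrist_force: [0.8, 1.3, -0.5]
opening: 0.002
grasp_force: 0.0
```

```bash
python3 -c "
from h import *
to(0,-55,86)"
```

```text
t 10.35 local [  1.2 -54.6  87.3] F [ 0.8  1.3 -0.5] xyz cm [ 0.12 -0.04  0.13] dr [ 0.  0. -0.] world [0.538 0.112 0.086]
```

Emit:
send_rows(dr=[[0,0,0],[0,0,0],[0,0,0],[0,0,0],[0,0,0],[0,0,0],[0,0,0],[0,0,0]], xyz=[[-0.1,0,0],[-0.2,0,0],[-0.3,0,0],[-0.4,0,0],[-0.5,0,0],[-0.6,0,0],[-0.7,0,0],[-0.8,0,0]], jaw=[0,0,0,0,0,0,0,0])

```text
time_s: 11.35
eef_pos: [0.5406, 0.113, 0.0869]
eef_rot: [-0.008, -0.113, 0.994, -0.001]
wrist_force: [-28.3, -8.9, 24.5]
opening: 0.002
grasp_force: 15.2
```

The force rose sharply, so the lever is on the hard stop. Backing off and up.

Emit:
send_rows(dr=[[0,0,0],[0,0,0],[0,0,0],[0,0,0],[0,0,0],[0,0,0],[0,0,0],[0,0,0]], xyz=[[0.8,0,0],[2,0,0],[3.5,0,0],[5,0,0],[6.5,0,0],[7,0,-2],[8,0,-5],[9,0,-8]], jaw=[0,0,0,0,0,0,0,0])

```text
time_s: 12.35
eef_pos: [0.4583, 0.0942, 0.1679]
eef_rot: [0.0, -0.112, 0.994, 0.0]
wrist_force: [0.3, -0.0, 0.1]
opening: -0.002
grasp_force: 0.0
```

Emit:
send_rows(dr=[[0,0,0],[0,0,0],[0,0,0],[0,0,0],[0,0,0],[0,0,0],[0,0,0],[0,0,0]], xyz=[[1,0,-2],[2,0,-4],[4,0,-6],[6,0,-8],[7,0,-8],[8,0,-8],[8,0,-8],[8,0,-8]], jaw=[0,0,0,0,0,0,0,0])

```text
time_s: 13.35
eef_pos: [0.3809, 0.0765, 0.2468]
eef_rot: [-0.0, -0.112, 0.994, 0.0]
wrist_force: [1.1, -0.2, -0.2]
opening: -0.0
grasp_force: 0.0
```

```bash
python3 - <<'E'
from h import *
to(0,0,250)
s=ctrl.camera("scene")[:,:,::-1];a=s[170:270,290:390];b=s[170:270,160:260]
cv2.imwrite("pics/s4.png",np.hstack([cv2.resize(x,(400,400),interpolation=cv2.INTER_CUBIC) for x in (a,b)]))
E
```

```text
t 13.35 local [-160.8  -54.5  246.8] F [ 1.1 -0.2 -0.2] xyz cm [-16.07   5.46  -0.33] dr [ 0.   -0.01 -0.01] world [0.526 0.166 0.25 ]
```

View pics/s4.png

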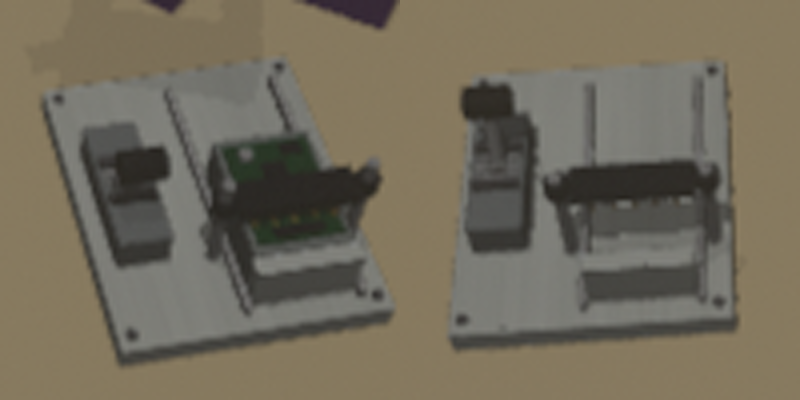

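The loaded jig's knob has moved about 50 px, from (125,113) to (142,163). That matches the full 38 mm of travel, the head is lower, and the carrier is still against the stop. The spare lever is still open at (487,100).

```bash
python3 -c "
from bench import ctrl
print(ctrl.hand_in())"
```

```text
the job is handed in; nothing more can be done
None
```

I pushed the carrier home against the back stop, pushed the same jig's lever over to its second stop, and handed the job in at about 13 s; the empty jig's lever is still open, and the hand-in gave no verdict.

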